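# Return the pocket dictionaries to the browser box

### The job

Put the four pocket dictionaries with a red, yellow, green or white band back into the browser box, each standing upright, spine up, on the floor of the bay of its own colour. Two look-alikes, the one with the lilac band and the one with no band, do not belong in this box: leave them standing where they are.

Things in the scene. Friction and masses are not known exactly. Their poses are not given: they have to be found in the camera images.
- dict_red: pocket dictionary, navy blue, spine up, broad red band round its middle. Rigid, 130 mm long (its x), 28 thick (its y), 95 high (its z), about 0.2 to 0.35 kg. Origin: centre of its underside. Grip across the thickness at mid-length. All six books have this size and stand loose on their fore-edges, long sides within 30 deg of world x, middles over 90 mm apart.
- dict_yellow: pocket dictionary, navy blue, spine up, broad yellow band round its middle. Rigid, 130 mm long (its x), 28 thick (its y), 95 high (its z), about 0.2 to 0.35 kg. Origin: centre of its underside. Grip across the thickness at mid-length.
- dict_green: pocket dictionary, navy blue, spine up, broad green band round its middle. Rigid, 130 mm long (its x), 28 thick (its y), 95 high (its z), about 0.2 to 0.35 kg. Origin: centre of its underside. Grip across the thickness at mid-length.
- dict_white: pocket dictionary, navy blue, spine up, broad white band round its middle. Rigid, 130 mm long (its x), 28 thick (its y), 95 high (its z), about 0.2 to 0.35 kg. Origin: centre of its underside. Grip across the thickness at mid-length.
- bay_red: red bay: open plastic liner, outside 160 (its x) x 66 (its y) x 42 mm high, inside 154 x 60, floor 3 mm thick. Fixed. Origin: centre of its underside, 6 mm above the table; a book in it stands 3 mm above the origin, long side along x. Bays lie side by side in one fixed plywood box (178 x 318 mm), colours in any order.
- bay_yellow: yellow bay: open plastic liner, outside 160 (its x) x 66 (its y) x 42 mm high, inside 154 x 60, floor 3 mm thick. Fixed. Origin: centre of its underside, 6 mm above the table; a book in it stands 3 mm above the origin, long side along x. Bay middles are 78 mm apart along their y: 50 mm of air between books standing in neighbouring bays.
- bay_green: green bay: open plastic liner, outside 160 (its x) x 66 (its y) x 42 mm high, inside 154 x 60, floor 3 mm thick. Fixed. Origin: centre of its underside, 6 mm above the table; a book in it stands 3 mm above the origin, long side along x. The box rim, 48 mm above the table, is its highest part.
- bay_white: white bay: open plastic liner, outside 160 (its x) x 66 (its y) x 42 mm high, inside 154 x 60, floor 3 mm thick. Fixed. Origin: centre of its underside, 6 mm above the table; a book in it stands 3 mm above the origin, long side along x. The box is turned up to 20 deg either way.
- other_lilac: look-alike book: same navy book and size, but with a lilac (light purple) band; no bay has this colour. Stays where it is. Origin: centre of its underside, axes as the dictionaries.
- other_plain: look-alike book: same navy book and size, no band, only the two thin gilt lines that all have. Stays where it is. Origin: centre of its underside, axes as the dictionaries. Unlisted stapler, mug, tape dispenser, textbooks (under 100 mm high) lie at the far edge and far left, clear of the work.
Mind the look-alikes: they are no part of the job. Leave any pink look-alike of the other_lilac alone.

How it is judged (in metres and radians):
At the end, for the whole second after the job is handed in: Each banded dictionary stands spine up on the floor (within 6 mm) of the bay of its colour, middle within 18 mm of the bay's middle each way, upright within 0.12 rad, released, at rest; the lilac-banded and plain books are upright, at rest, within 20 mm of their starts (x of dict_red in the frame of bay_red between -0.018 and 0.018 m and y of dict_red in the frame of bay_red between -0.018 and 0.018 m and z of dict_red in the frame of bay_red below 0.009 m and angle between each of dict_red, dict_yellow, dict_green, dict_white, other_lilac, other_plain's own z axis and vertical below 0.12 rad and linear speed of each of dict_red, dict_yellow, dict_green, dict_white, other_lilac, other_plain below 0.02 m/s and x of dict_yellow in the frame of bay_yellow between -0.018 and 0.018 m and y of dict_yellow in the frame of bay_yellow between -0.018 and 0.018 m and z of dict_yellow in the frame of bay_yellow below 0.009 m and x of dict_green in the frame of bay_green between -0.018 and 0.018 m and y of dict_green in the frame of bay_green between -0.018 and 0.018 m and z of dict_green in the frame of bay_green below 0.009 m and x of dict_white in the frame of bay_white between -0.018 and 0.018 m and y of dict_white in the frame of bay_white between -0.018 and 0.018 m and z of dict_white in the frame of bay_white below 0.009 m and distance of each of other_lilac, other_plain from where it was at the start of the episode below 0.02 m); the robot touches nothing.
It also fails if it takes over 120 s, if anything falls off the work surface, if the arm or the gripper's body presses on something with over 40 N, if the wrist force passes 120 N, or if a joint passes its speed limit or range.

### The arm

A 6-joint arm with a two-finger parallel gripper is mounted at the origin on the work surface. World frame = base frame: x ahead of the robot, y to its left, z up, the work surface at z = 0. Lengths are in mm, angles in degrees, forces in N, time in s.
With the tool pointing down it reaches from about 350 to 850 mm from the base axis. Payload 8.1 kg.
Tool frame: the origin (TCP) lies at the very end of the fingers, on their centre line; the grasp point (between the pads) lies 19 mm behind it (r.grasp_offset is the distance from the TCP to the grasp point, in mm); z points along the fingers, y is the line along which they close (so a half turn about z gives the same grasp; the last joint's range is limited). The gripper opens to 85 mm and grips with 20 to 120 N. Pads are 22 mm wide; open, the fingers measure 114 mm over their backs; the gripper's body (76 mm by 85 mm) begins 54 mm behind the grasp point. The pads swing forward as they close: fully open they stand 13 mm farther back than shut.
Start: joints at [-69.924, 7.471, 85.268, -0, 87.261, -4.893], TCP at [253.301, -543.915, 231.292] pointing down, gripper open.
Joint ranges: [-169.43, 169.43], [-51.17, 129.36], [1.28, 143.12], [-76.62, 256.62], [0, 156.53], [-152.29, 152.29]. Speed limits (degrees/s): [136.94, 136.94, 159.86, 180, 180, 180].

### API

Orientations are given as [roll, pitch, yaw] about the fixed x, y, z axes, in that order (R = Rz(yaw) Ry(pitch) Rx(roll)).
In Python, from bench import r gives the robot as it stands.
- The arm moves only by the tool carry_out, never from a script. Its argument "commands" is a list of rows, each an object with "jaw": the finger opening in m, from 0 to 0.0854; "translation": the shift along the tool's x, y, z in m, a list of three; "spin": the turn about the tool's z in rad. A call has exactly 8 rows; each row shifts and turns the commanded pose from where the row before left it, along the tool's axes as they then stand; what a row does not reach is not made up. A row lasts 1/12 s, in which the tool goes at most 41.7 mm and 7.16 degrees, less where a joint would pass 70% of its speed; a pose out of reach is approached as far as the arm can. A call is refused whole if a number of a shift passes 0.0417 or a number of a turn 0.125, either way. A call with a gripper value outside its range is refused whole. The fingers move at their own pace and stop on an object; "squeeze" is the grip in N (left out, the last holds). Time passes only in rows, so rows that do not move let the fingers close, or fill a call up. It gives the time, the measured TCP pose, the force, the opening and the grip force at its end, in the units of the state.
- r.sense(): the state, without advancing time (a new reading comes with each control period).
- r.snapshot(name): name is "side" or "top" or "wrist"; returns a dict with "pixels" (480x640x3 uint8, blue, green, red), "K" (3x3 intrinsics, pixels), "extrinsics" (4x4, takes a point from camera to world coordinates). Camera axes: x right, y down, z forward; pixel columns grow to the right and rows downward; lengths in mm; the calibration is good to about 2 mm. A picture is of the moment at which its call begins. There is no depth.
- r.hand_in(): hands the job in; it is judged then, once.
Trained networks look in a picture, given as the dict that the camera call returned (one of the last four; its "shot" number tells which), for a name from the list of things; names that differ only in an ending like _2 or _b are one class to them, and where a whole thing is asked for, a point or a joint stands for the part that bears it (a point fixed in the world has none). Each returns a list of dicts, best first, with "score" (0 to 1); they miss things now and then, are a little off and sometimes report something else, mostly with a low value. They report only what shows in the picture. A call takes as long as a camera call. They do not tell look-alikes from the thing itself.
- r.spot_in(picture, target): "xy" ([column, row] in pixels, amid what is visible of it).
- r.regions_of(picture, target): "pixels" (480x640 bool, what is visible of it) and "xy" ([column, row] in pixels, amid what is visible of it).
- r.landmark_of(picture, target): "xy" ([column, row] in pixels: a listed point, or the origin of a listed thing).
The state is a dict: "time": time; "joint_pos": joint angles; "qd": joint speeds; "joint_efforts": joint torques, N m; "tool_pos": TCP position; "tcp_rot": TCP orientation; "ft_force": force on the tool from outside, world axes, zero at the start; "wrist_torque": the same for the moment, N m; "finger_gap": finger opening in mm; "grip_force": force on a finger pad.
Only numpy, scipy, OpenCV 4.12 (cv2) and the standard library are available. Lean on these libraries where they do the work, as an engineer would, in place of code of your own. Each camera call takes 0.05 s, during which the arm holds its last target. There are 200 camera calls.

## Working session

There is one attempt and no reset: what is moved stays moved. The work goes in short steps, Python scripts to look and compute and a tool call to move; the robot and the scene stay as the last step left them, time stands still between calls to the robot, and variables do not carry over. Pictures are saved under pics/ and viewed, at most 14 in all, crops included, and the job is handed in when it is done.

Besides the shell and the picture viewer there is one more tool, called after ">>>" as name(argument=value, ...), one argument or row to a line, values as JSON. carry_out: Moves the arm, as the interface text tells. Its arguments: {"type":"object","properties":{"commands":{"type":"array","items":{"type":"object","properties":{"jaw":{"type":"number"},"translation":{"type":"array","items":{"type":"number"}},"spin":{"type":"number"}}}},"squeeze":{"type":"number"}},"required":["commands"]}

```bash
ls; mkdir -p pics
python3 - <<'E'
from bench import r
import cv2,numpy as np
s=r.sense();print(s['tool_pos'],s['tcp_rot'],s['time'],s['finger_gap'])
for n in('top','side'):
    p=r.snapshot(n);cv2.imwrite(f'pics/{n}0.png',p['pixels']);print(p['K'],np.round(p['extrinsics'],4))
    for t in ('dict_red','dict_yellow','dict_green','dict_white','bay_red','bay_yellow','bay_green','bay_white'):
        print(n,t,[(np.round(d['xy']).tolist(),round(d['score'],2)) for d in r.landmark_of(p,t)])
E
```

```text
pics
[ 253.1113727  -543.3848444   230.22264706] [-1.79893934e+02 -9.09272615e-03  2.49715927e+01] 0.0 85.44898025992963
[[466.03857026   0.         323.94383103]
 [  0.         466.03857026 244.1494209 ]
 [  0.           0.           1.        ]] [[-1.580000e-02 -9.804000e-01  1.964000e-01  3.704202e+02]
 [-9.999000e-01  1.450000e-02 -7.900000e-03 -1.700130e+01]
 [ 4.900000e-03 -1.965000e-01 -9.805000e-01  8.698230e+02]
 [ 0.000000e+00  0.000000e+00  0.000000e+00  1.000000e+00]]
top dict_red [([131.0, 305.0], 0.74)]
top dict_yellow [([290.0, 207.0], 0.75)]
top dict_green [([208.0, 294.0], 0.64)]
top dict_white [([160.0, 212.0], 0.8)]
top bay_red [([417.0, 246.0], 0.73)]
top bay_yellow [([499.0, 236.0], 0.67)]
top bay_green [([378.0, 251.0], 0.68)]
top bay_white [([456.0, 239.0], 0.68)]
[[467.1078516    0.         321.47440528]
 [  0.         467.1078516  233.08099278]
 [  0.           0.           1.        ]] [[-9.979000e-01 -3.950000e-02  5.140000e-02  4.891869e+02]
 [-6.480000e-02  5.998000e-01 -7.975000e-01  7.089327e+02]
 [ 7.000000e-04 -7.991000e-01 -6.011000e-01  5.694893e+02]
 [ 0.000000e+00  0.000000e+00  0.000000e+00  1.000000e+00]]
side dict_red [([380.0, 406.0], 0.57)]
side dict_yellow [([275.0, 257.0], 0.77)]
side dict_green [([367.0, 324.0], 0.83)]
side dict_white [([253.0, 368.0], 0.8)]
side bay_red [([326.0, 189.0], 0.72)]
side bay_yellow [([323.0, 158.0], 0.77)]
side bay_green [([329.0, 209.0], 0.56)]
side bay_white [([320.0, 173.0], 0.75)]
```

View pics/top0.png

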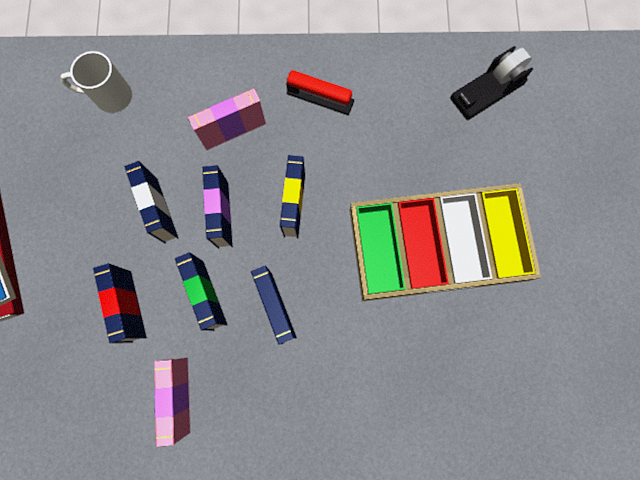

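View pics/side0.png

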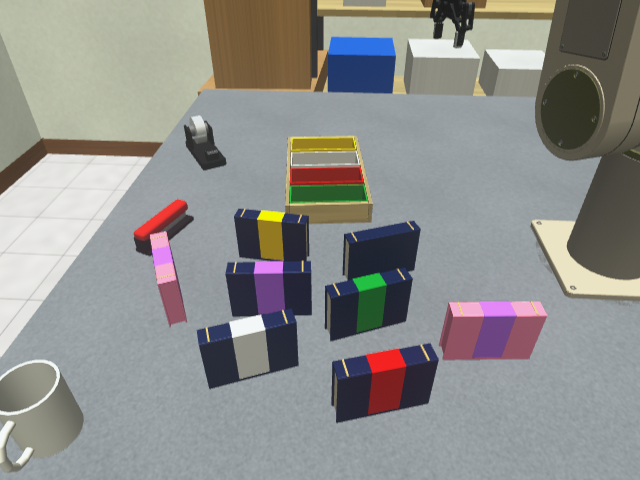

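```bash
cat > h.py <<'E'
from bench import r
import cv2,numpy as np
from scipy.optimize import minimize
def proj(p,X):
    T=np.linalg.inv(p['extrinsics']);c=X@T[:3,:3].T+T[:3,3];u=c@np.asarray(p['K']).T;return u[:,:2]/u[:,2:]
def hull(p,q,dim,z0=0):
    L,W,H=dim;c,s=np.cos(q[2]),np.sin(q[2])
    X=np.array([[q[0]+c*a*L/2-s*b*W/2,q[1]+s*a*L/2+c*b*W/2,z0+h*H] for a in(-1,1) for b in(-1,1) for h in(0,1)])
    return cv2.convexHull(proj(p,X).astype(np.float32))
def ground(p,uv,z=0):
    E=np.asarray(p['extrinsics']);d=E[:3,:3]@np.linalg.inv(p['K'])@[uv[0],uv[1],1];return E[:3,3]+d*(z-E[2,3])/d[2]
def fit(ps,ms,q0,dim,z0=0):
    def cost(v):
        q=[v[0],v[1],v[2]/100];c=0
        for p,m in zip(ps,ms):
            a=np.zeros(m.shape,np.uint8);cv2.fillPoly(a,[np.round(hull(p,q,dim,z0)*16).astype(np.int32)],255,cv2.LINE_AA,4)
            a=a/255.;c+=np.abs(a-m).sum()/m.sum()
        return c
    best=None
    for y0 in (q0[2]-.25,q0[2],q0[2]+.25):
        s=np.array([q0[0],q0[1],y0*100]);o=minimize(cost,s,method='Nelder-Mead',options=dict(initial_simplex=np.vstack([s,s+[12,0,0],s+[0,12,0],s+[0,0,15]]),xatol=.05,fatol=1e-4))
        if best is None or o.fun<best.fun:best=o
    return np.array([best.x[0],best.x[1],np.degrees(best.x[2]/100)]),best.fun
E
python3 - <<'E'
from h import *
pt,psd=r.snapshot('top'),r.snapshot('side')
def clean(m):
    return m.astype(float)
D=(130,28,95)
for t in ('dict_red','dict_yellow','dict_green','dict_white','other_lilac','other_plain'):
    for p,n in((pt,'top'),(psd,'side')):
        R=r.regions_of(p,t)
        for d in R[:2]:
            m=clean(d['pixels']);g=ground(p,d['xy'],45)
            q,c=fit([p],[m],[g[0],g[1],0],D)
            print(t,n,round(d['score'],2),np.round(d['xy']),int(m.sum()),np.round(q,1),round(c,3))
for p,n in((pt,'top'),(psd,'side')):
    P=[]
    for k,t in enumerate(('bay_green','bay_red','bay_white','bay_yellow')):
        P.append(ground(p,r.landmark_of(p,t)[0]['xy'],6)[:2])
    P=np.array(P);d=P[3]-P[0];print(n,np.round(P,1).tolist(),'mean',P.mean(0).round(1),'yaw',np.degrees(np.arctan2(d[1],d[0]))+90,np.linalg.norm(d))
    hs=cv2.cvtColor(p['pixels'],cv2.COLOR_BGR2HSV)
    m=((hs[...,1]>70)|(hs[...,2]>190)).astype(np.uint8)
    c=np.round(proj(p,np.array([[*P.mean(0),20]]))[0]).astype(int)
    m=cv2.morphologyEx(m,cv2.MORPH_CLOSE,np.ones((9,9)));_,l=cv2.connectedComponents(m);mm=(l==l[c[1],c[0]]).astype(np.uint8)
    mm=cv2.morphologyEx(mm,cv2.MORPH_OPEN,np.ones((5,5))).astype(float)
    q,cc=fit([p],[mm],[*P.mean(0),0],(178,318,48));print('box',n,q.round(1),round(cc,3),mm.sum())
E
```

```text
dict_red top 0.81 [118. 303.] 2880 [432.8 334.6  16.7] 0.08
dict_red top 0.19 [276. 310.] 1464 [426.4  66.5  22.4] 0.15
dict_red side 0.68 [381. 380.] 6189 [433.4 335.3  18.5] 0.049
dict_yellow top 0.97 [291. 195.] 1514 [621.3  32.3  -5.5] 0.142
dict_yellow side 0.76 [271. 235.] 3424 [624.4  32.   -8.3] 0.098
dict_green top 0.71 [199. 294.] 2041 [450.7 193.1  23.1] 0.112
dict_green side 0.62 [364. 303.] 4529 [452.3 193.8  24. ] 0.073
dict_white top 0.75 [151. 205.] 2212 [614.5 290.3  22. ] 0.07
dict_white side 0.87 [249. 346.] 5813 [616.  291.   21.1] 0.039
dict_white side 0.58 [382. 383.] 6160 [433.1 335.3  18.4] 0.057
other_lilac top 0.63 [226. 120.] 2671 [777.5 153.6 -65.3] 0.062
other_lilac top 0.62 [212. 207.] 1940 [603.9 169.7   6.9] 0.105
other_lilac side 0.6 [490. 330.] 5530 [274.6 238.    7.1] 0.057
other_lilac side 0.56 [170. 274.] 1905 [780.5 152.6 -64.8] 0.076
other_plain top 0.56 [274. 305.] 1520 [426.2  65.4  21.7] 0.113
other_plain side 0.6 [378. 252.] 3385 [426.3  63.1  28. ] 0.155
other_plain side 0.2 [326. 144.] 916 [ 564.4 -411.2    7.1] 1.652
top [[527.4, -128.5], [537.6, -202.5], [546.4, -278.8], [556.2, -361.6]] mean [ 541.9 -242.8] yaw 7.045936153256704 234.95011127569492
box top [ 541.4 -240.4    5.7] 0.038 17166.0
side [[525.1, -121.7], [538.8, -215.1], [553.5, -280.0], [558.3, -354.5]] mean [ 543.9 -242.8] yaw 8.131807437182957 235.18292045795823
box side [ 543.4 -243.9    5.6] 0.797 24524.0
```

```bash
cat > go.py <<'E'
import sys
from h import *
s=r.sense();p=np.array(s['tool_pos']);rot=s['tcp_rot']
print('t',round(s['time'],2),'tcp',np.round(p,1),'rot',np.round(rot,2),'gap',round(s['finger_gap'],1),'q6',round(s['joint_pos'][5],1))
for a in sys.argv[1:]:
    x,y,z,yaw=map(float,a.split(','))
    sp=rot[2]-yaw;c,n=np.cos(np.radians(yaw)),np.sin(np.radians(yaw));d=np.array([x,y,z])-p
    print('spin',round(np.radians(sp),3),'then tool xyz m',np.round([(c*d[0]+n*d[1])/1e3,(n*d[0]-c*d[1])/1e3,-d[2]/1e3],4))
    p=np.array([x,y,z]);rot=[0,0,yaw]
E
python3 - <<'E'
from h import *
p=r.snapshot('side');cv2.imwrite('pics/c.png',cv2.resize(p['pixels'][190:430,120:560],None,fx=1.8,fy=1.8))
E
python3 go.py 623,32,230,-7 623,32,52,-7
```

```text
t 2.05 tcp [ 253.3 -543.9  231.3] rot [-180.      0.     24.97] gap 85.6 q6 -4.9
spin 0.558 then tool xyz m [ 0.2968 -0.6167  0.0013]
spin 0.0 then tool xyz m [ 0.    -0.     0.178]
```

View pics/c.png

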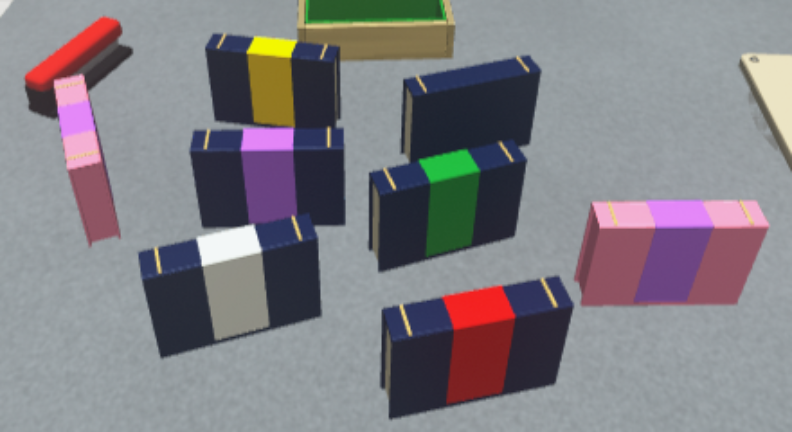

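Candidates in the top view: navy books red (118,303), yellow (291,195), green (199,294), white (151,205). Look-alikes to leave alone: lilac (212,207), plain (274,305), and pink ones (226,120) and (172,402). The crop confirms each band colour. I start with yellow (crop pixel 272,80).

>>> carry_out(
  commands=[
    {"jaw":0.055,"translation":[0,0,0],"spin":0.112},
    {"jaw":0.055,"translation":[0,0,0],"spin":0.112},
    {"jaw":0.055,"translation":[0,0,0],"spin":0.112},
    {"jaw":0.055,"translation":[0,0,0],"spin":0.112},
    {"jaw":0.055,"translation":[0,0,0],"spin":0.11},
    {"jaw":0.055,"translation":[0.0156,-0.0325,0],"spin":0},
    {"jaw":0.055,"translation":[0.0156,-0.0325,0],"spin":0},
    {"jaw":0.055,"translation":[0.0156,-0.0325,0],"spin":0},
  ],
  squeeze=40,
)

```text
time: 2.72
tool_pos: [311.8, -452.0, 231.0]
tcp_rot: [-180.0, -0.0, -7.1]
ft_force: [0.2, 0.9, -0.1]
finger_gap: 54.8
grip_force: 0.0
```

>>> carry_out(
  commands=[
    {"jaw":0.055,"translation":[0.0156,-0.0325,0],"spin":0},
    {"jaw":0.055,"translation":[0.0156,-0.0325,0],"spin":0},
    {"jaw":0.055,"translation":[0.0156,-0.0325,0],"spin":0},
    {"jaw":0.055,"translation":[0.0156,-0.0325,0],"spin":0},
    {"jaw":0.055,"translation":[0.0156,-0.0325,0],"spin":0},
    {"jaw":0.055,"translation":[0.0156,-0.0325,0],"spin":0},
    {"jaw":0.055,"translation":[0.0156,-0.0325,0],"spin":0},
    {"jaw":0.055,"translation":[0.0156,-0.0325,0],"spin":0},
  ],
)

```text
time: 3.38
tool_pos: [467.9, -208.4, 231.5]
tcp_rot: [180.0, -0.0, -7.0]
ft_force: [0.9, -0.1, -0.2]
finger_gap: 55.2
grip_force: 0.0
```

>>> carry_out(
  commands=[
    {"jaw":0.055,"translation":[0.0156,-0.0325,0],"spin":0},
    {"jaw":0.055,"translation":[0.0156,-0.0325,0],"spin":0},
    {"jaw":0.055,"translation":[0.0156,-0.0325,0],"spin":0},
    {"jaw":0.055,"translation":[0.0156,-0.0325,0],"spin":0},
    {"jaw":0.055,"translation":[0.0156,-0.0325,0],"spin":0},
    {"jaw":0.055,"translation":[0.0156,-0.0325,0],"spin":0},
    {"jaw":0.055,"translation":[0.0156,-0.0325,0],"spin":0},
    {"jaw":0.055,"translation":[0.0156,-0.0325,0],"spin":0},
  ],
)

```text
time: 4.05
tool_pos: [623.5, 34.6, 231.3]
tcp_rot: [180.0, -0.0, -7.0]
ft_force: [0.4, -0.5, -0.8]
finger_gap: 54.7
grip_force: 0.0
```

```bash
python3 go.py 623,32,230,-7 623,32,52,-7
python3 - <<'E'
from h import *
p=r.snapshot('wrist');cv2.imwrite('pics/w1.png',p['pixels'])
E
```

```text
t 4.05 tcp [623.5  34.6 231.3] rot [ 1.80e+02 -1.00e-02 -6.99e+00] gap 54.7 q6 95.5
spin 0.0 then tool xyz m [-0.0002  0.0027  0.0013]
spin 0.0 then tool xyz m [ 0.    -0.     0.178]
```

View pics/w1.png

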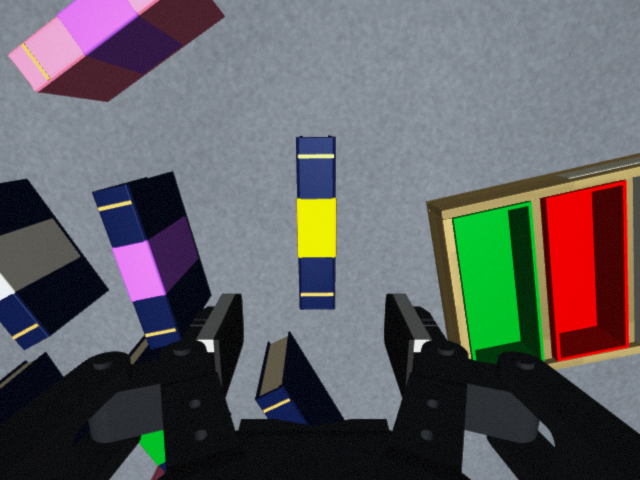

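Yellow book is centred between the fingers (col 316, fingers 222–405) and aligned. Descend, grip and lift.

>>> carry_out(
  commands=[
    {"translation":[0,0.002,0.03],"jaw":0.055,"spin":0},
    {"translation":[0,0,0.03],"jaw":0.055,"spin":0},
    {"translation":[0,0,0.03],"jaw":0.055,"spin":0},
    {"translation":[0,0,0.03],"jaw":0.055,"spin":0},
    {"translation":[0,0,0.03],"jaw":0.055,"spin":0},
    {"translation":[0,0,0.029],"jaw":0.055,"spin":0},
    {"translation":[0,0,0],"jaw":0.055,"spin":0},
    {"translation":[0,0,0],"jaw":0.02,"spin":0},
  ],
)

```text
time: 4.77
tool_pos: [620.7, 30.9, 50.5]
tcp_rot: [180.0, 0.3, -7.0]
ft_force: [0.5, -0.2, -0.0]
finger_gap: 44.2
grip_force: 0.0
```

>>> carry_out(
  commands=[
    {"translation":[0,0,0],"jaw":0.01,"spin":0},
    {"translation":[0,0,0],"jaw":0.01,"spin":0},
    {"translation":[0,0,0],"jaw":0.01,"spin":0},
    {"translation":[0,0,0],"jaw":0.01,"spin":0},
    {"translation":[0,0,0],"jaw":0.01,"spin":0},
    {"translation":[0,0,0],"jaw":0.01,"spin":0},
    {"translation":[0,0,0],"jaw":0.01,"spin":0},
    {"translation":[0,0,0],"jaw":0.01,"spin":0},
  ],
)

```text
time: 5.43
tool_pos: [624.1, 30.8, 54.7]
tcp_rot: [-180.0, -0.2, -7.0]
ft_force: [-1.0, 0.9, 7.0]
finger_gap: 27.8
grip_force: 46.6
```

>>> carry_out(
  commands=[
    {"translation":[0,0,-0.01],"jaw":0.01,"spin":0},
    {"translation":[0,0,-0.02],"jaw":0.01,"spin":0},
    {"translation":[0,0,-0.025],"jaw":0.01,"spin":0},
    {"translation":[0,0,-0.025],"jaw":0.01,"spin":0},
    {"translation":[0,0,-0.025],"jaw":0.01,"spin":0},
    {"translation":[0,0,-0.02],"jaw":0.01,"spin":0},
    {"translation":[0,0,-0.01],"jaw":0.01,"spin":0},
    {"translation":[0,0,0],"jaw":0.01,"spin":0},
  ],
)

```text
time: 6.1
tool_pos: [624.2, 30.8, 191.0]
tcp_rot: [-180.0, -0.3, -7.0]
ft_force: [0.9, 0.2, -3.0]
finger_gap: 27.6
grip_force: 45.4
```

```bash
python3 go.py 555.3,-358.4,187,6.5
python3 - <<'E'
from h import *
# refined box yaw: top-view bay masks fitted individually as floor+walls is crude; use min-area rect lines on rim plane
p=r.snapshot('side');cv2.imwrite('pics/s1.png',p['pixels'])
E
```

```text
t 6.1 tcp [624.2  30.8 191. ] rot [-179.97   -0.3    -7.  ] gap 27.6 q6 95.1
spin -0.236 then tool xyz m [-0.1125  0.3789  0.004 ]
```

View pics/s1.png

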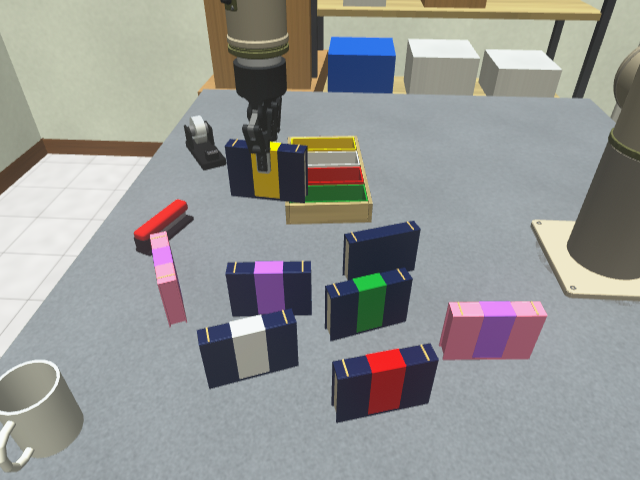

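Yellow is held upright at (267,170). Carry it to the yellow bay.

>>> carry_out(
  commands=[
    {"translation":[0,0,0],"jaw":0.01,"spin":-0.079},
    {"translation":[0,0,0],"jaw":0.01,"spin":-0.079},
    {"translation":[0,0,0],"jaw":0.01,"spin":-0.078},
    {"translation":[-0.004,0.015,0],"jaw":0.01,"spin":0},
    {"translation":[-0.009,0.03,0],"jaw":0.01,"spin":0},
    {"translation":[-0.0095,0.032,0],"jaw":0.01,"spin":0},
    {"translation":[-0.0095,0.032,0],"jaw":0.01,"spin":0},
    {"translation":[-0.0095,0.032,0],"jaw":0.01,"spin":0},
  ],
)

```text
time: 6.82
tool_pos: [595.6, -115.4, 185.0]
tcp_rot: [-179.9, 0.2, 6.5]
ft_force: [0.3, -0.8, -3.2]
finger_gap: 27.3
grip_force: 45.3
```

>>> carry_out(
  commands=[
    {"translation":[-0.0095,0.032,0],"jaw":0.01,"spin":0},
    {"translation":[-0.0095,0.032,0],"jaw":0.01,"spin":0},
    {"translation":[-0.0095,0.032,0],"jaw":0.01,"spin":0},
    {"translation":[-0.0095,0.032,0],"jaw":0.01,"spin":0},
    {"translation":[-0.0095,0.032,0],"jaw":0.01,"spin":0},
    {"translation":[-0.0095,0.032,0],"jaw":0.01,"spin":0},
    {"translation":[-0.009,0.03,0],"jaw":0.01,"spin":0},
    {"translation":[-0.005,0.016,0],"jaw":0.01,"spin":0},
  ],
)

```text
time: 7.48
tool_pos: [551.1, -362.0, 184.8]
tcp_rot: [-179.9, 0.2, 6.3]
ft_force: [-0.5, 0.3, -3.4]
finger_gap: 27.8
grip_force: 45.3
```

```bash
python3 - <<'E'
from h import *
p=r.snapshot('wrist');cv2.imwrite('pics/w2.png',p['pixels'])
E
python3 go.py 555.3,-358.4,66,6.5
```

```text
t 7.53 tcp [ 550.5 -363.8  184.9] rot [180.     0.19   6.21] gap 27.6 q6 46.0
spin -0.005 then tool xyz m [ 0.0053 -0.0048  0.1189]
```

View pics/w2.png

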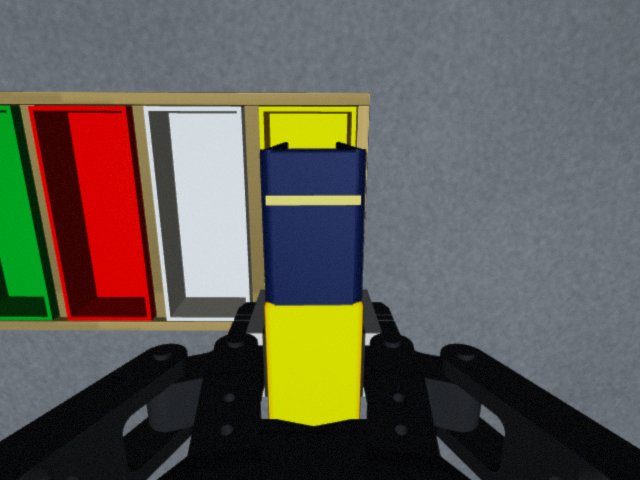

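Book and box are parallel; bay middle is col 308 against the book at 313, which agrees with the computed 5 mm shift. Lower.

>>> carry_out(
  commands=[
    {"translation":[0.0025,-0.0025,0.005],"jaw":0.01,"spin":0},
    {"translation":[0.0025,-0.0025,0.015],"jaw":0.01,"spin":0},
    {"translation":[0,0,0.025],"jaw":0.01,"spin":0},
    {"translation":[0,0,0.025],"jaw":0.01,"spin":0},
    {"translation":[0,0,0.025],"jaw":0.01,"spin":0},
    {"translation":[0,0,0.015],"jaw":0.01,"spin":0},
    {"translation":[0,0,0.006],"jaw":0.01,"spin":0},
    {"translation":[0,0,0],"jaw":0.01,"spin":0},
  ],
)

```text
time: 8.2
tool_pos: [556.9, -351.1, 68.6]
tcp_rot: [-179.8, 0.2, 6.5]
ft_force: [-0.7, 0.7, -2.7]
finger_gap: 27.8
grip_force: 45.2
```

```bash
python3 go.py 555.3,-358.4,63.7,6.5
```

```text
t 8.2 tcp [ 556.9 -351.1   68.6] rot [-179.81    0.19    6.55] gap 27.8 q6 46.8
spin 0.001 then tool xyz m [-0.0025  0.0071  0.0049]
```

>>> carry_out(
  commands=[
    {"translation":[0,0,0],"jaw":0.01,"spin":0},
    {"translation":[-0.001,0.002,0],"jaw":0.01,"spin":0},
    {"translation":[-0.001,0.002,0],"jaw":0.01,"spin":0},
    {"translation":[0,0.002,0],"jaw":0.01,"spin":0},
    {"translation":[0,0,0],"jaw":0.01,"spin":0},
    {"translation":[0,0,0.001],"jaw":0.01,"spin":0},
    {"translation":[0,0,0.001],"jaw":0.01,"spin":0},
    {"translation":[0,0,0],"jaw":0.01,"spin":0},
  ],
)

```text
time: 8.87
tool_pos: [556.7, -359.0, 69.0]
tcp_rot: [-180.0, 0.0, 6.5]
ft_force: [0.7, -0.4, -3.7]
finger_gap: 27.4
grip_force: 45.2
```

```bash
python3 go.py 555.3,-358.4,63.7,6.5
```

```text
t 8.87 tcp [ 556.7 -359.    69. ] rot [-1.7998e+02  2.0000e-02  6.5200e+00] gap 27.4 q6 46.2
spin 0.0 then tool xyz m [-0.0013 -0.0007  0.0053]
```

Lower slowly until contact.

>>> carry_out(
  commands=[
    {"translation":[0,0,0.001],"jaw":0.01,"spin":0},
    {"translation":[0,0,0.001],"jaw":0.01,"spin":0},
    {"translation":[0,0,0.001],"jaw":0.01,"spin":0},
    {"translation":[0,0,0],"jaw":0.01,"spin":0},
    {"translation":[0,0,0.001],"jaw":0.01,"spin":0},
    {"translation":[0,0,0],"jaw":0.01,"spin":0},
    {"translation":[0,0,0],"jaw":0.01,"spin":0},
    {"translation":[0,0,0],"jaw":0.01,"spin":0},
  ],
)

```text
time: 9.53
tool_pos: [556.9, -359.1, 65.3]
tcp_rot: [180.0, -0.0, 6.5]
ft_force: [-0.6, -0.2, -2.8]
finger_gap: 27.6
grip_force: 45.2
```

>>> carry_out(
  commands=[
    {"translation":[0,0,0.001],"jaw":0.01,"spin":0},
    {"translation":[0,0,0.001],"jaw":0.01,"spin":0},
    {"translation":[0,0,0],"jaw":0.01,"spin":0},
    {"translation":[0,0,0],"jaw":0.034,"spin":0},
    {"translation":[0,0,0],"jaw":0.04,"spin":0},
    {"translation":[0,0,0],"jaw":0.045,"spin":0},
    {"translation":[0,0,0],"jaw":0.045,"spin":0},
    {"translation":[0,0,0],"jaw":0.045,"spin":0},
  ],
)

```text
time: 10.2
tool_pos: [557.0, -359.2, 63.4]
tcp_rot: [180.0, -0.0, 6.5]
ft_force: [-0.2, -0.1, -0.6]
finger_gap: 44.9
grip_force: 0.0
```

>>> carry_out(
  commands=[
    {"translation":[0,0,-0.01],"jaw":0.045,"spin":0},
    {"translation":[0,0,-0.025],"jaw":0.045,"spin":0},
    {"translation":[0,0,-0.035],"jaw":0.045,"spin":0},
    {"translation":[0,0,-0.035],"jaw":0.045,"spin":0},
    {"translation":[0,0,-0.03],"jaw":0.045,"spin":0},
    {"translation":[0,0,-0.015],"jaw":0.055,"spin":0},
    {"translation":[0,0,0],"jaw":0.055,"spin":0},
    {"translation":[0,0,0],"jaw":0.055,"spin":0},
  ],
)

```text
time: 10.87
tool_pos: [557.6, -359.7, 215.7]
tcp_rot: [179.9, -0.2, 6.5]
ft_force: [0.4, 0.7, 0.7]
finger_gap: 55.2
grip_force: 0.0
```

```bash
python3 - <<'E'
from h import *
for n in('top','side'):
    p=r.snapshot(n)
    for t in('dict_yellow','bay_yellow'):
        for d in r.landmark_of(p,t)[:1]: print(n,t,ground(p,d['xy'],9 if t[0]=='d' else 6).round(1),round(d['score'],2))
    if n=='side':cv2.imwrite('pics/s2.png',cv2.resize(p['pixels'][60:240,220:420],None,fx=3,fy=3))
E
python3 go.py 615.3,290.7,215,21.5 615.3,290.7,54,21.5
```

```text
top dict_yellow [ 562.1 -354.9    9. ] 0.91
top bay_yellow [ 558.8 -356.3    6. ] 0.67
side dict_yellow [ 556.5 -350.     9. ] 0.81
side bay_yellow [ 555.9 -352.5    6. ] 0.63
t 11.17 tcp [ 556.2 -358.6  211.5] rot [-1.7989e+02  1.2000e-01  6.5200e+00] gap 55.2 q6 46.2
spin -0.262 then tool xyz m [ 0.293  -0.5825 -0.0035]
spin 0.0 then tool xyz m [0.    0.    0.161]
```

View pics/s2.png

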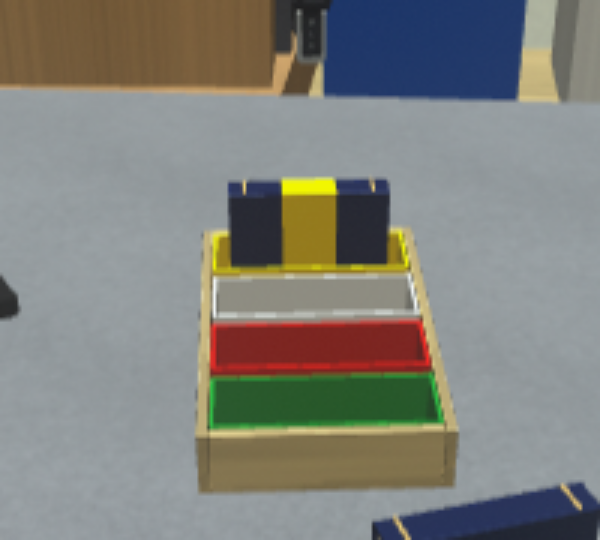

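Yellow stands upright in the yellow bay (crop 308,225). Now white.

>>> carry_out(
  commands=[
    {"translation":[0,0,0],"jaw":0.055,"spin":-0.087},
    {"translation":[0,0,0],"jaw":0.055,"spin":-0.087},
    {"translation":[0,0,0],"jaw":0.055,"spin":-0.088},
    {"translation":[0.0163,-0.0324,0],"jaw":0.055,"spin":0},
    {"translation":[0.0163,-0.0324,0],"jaw":0.055,"spin":0},
    {"translation":[0.0163,-0.0324,0],"jaw":0.055,"spin":0},
    {"translation":[0.0163,-0.0324,0],"jaw":0.055,"spin":0},
    {"translation":[0.0163,-0.0324,0],"jaw":0.055,"spin":0},
  ],
)

```text
time: 11.83
tool_pos: [572.7, -176.8, 212.4]
tcp_rot: [-179.9, 0.1, 21.5]
ft_force: [0.7, 0.0, 0.3]
finger_gap: 55.1
grip_force: 0.0
```

>>> carry_out(
  commands=[
    {"translation":[0.0163,-0.0324,0],"jaw":0.055,"spin":0},
    {"translation":[0.0163,-0.0324,0],"jaw":0.055,"spin":0},
    {"translation":[0.0163,-0.0324,0],"jaw":0.055,"spin":0},
    {"translation":[0.0163,-0.0324,0],"jaw":0.055,"spin":0},
    {"translation":[0.0163,-0.0324,0],"jaw":0.055,"spin":0},
    {"translation":[0.0163,-0.0324,0],"jaw":0.055,"spin":0},
    {"translation":[0.0163,-0.0324,0],"jaw":0.055,"spin":0},
    {"translation":[0.0163,-0.0324,0],"jaw":0.055,"spin":0},
  ],
)

```text
time: 12.5
tool_pos: [598.9, 112.3, 212.5]
tcp_rot: [-180.0, 0.1, 21.5]
ft_force: [0.7, 0.5, 1.5]
finger_gap: 55.1
grip_force: 0.0
```

>>> carry_out(
  commands=[
    {"translation":[0.0163,-0.0324,0],"jaw":0.055,"spin":0},
    {"translation":[0.0163,-0.0324,0],"jaw":0.055,"spin":0},
    {"translation":[0.0163,-0.0324,0],"jaw":0.055,"spin":0},
    {"translation":[0.0163,-0.0324,0],"jaw":0.055,"spin":0},
    {"translation":[0.0163,-0.0324,0],"jaw":0.055,"spin":0},
    {"translation":[0,0,0],"jaw":0.055,"spin":0},
    {"translation":[0,0,0],"jaw":0.055,"spin":0},
    {"translation":[0,0,0],"jaw":0.055,"spin":0},
  ],
)

```text
time: 13.17
tool_pos: [615.3, 290.9, 212.2]
tcp_rot: [180.0, 0.1, 21.6]
ft_force: [0.1, 0.6, -0.4]
finger_gap: 54.7
grip_force: 0.0
```

```bash
python3 go.py 615.3,290.7,54,21.5
python3 - <<'E'
from h import *
p=r.snapshot('wrist');cv2.imwrite('pics/w3.png',p['pixels'])
R=r.regions_of(p,'dict_white')
for d in R[:1]:
    q,c=fit([p],[d['pixels'].astype(float)],[615,291,.375],(130,28,95));print(q.round(1),c,d['xy'],d['score'])
E
```

```text
t 13.17 tcp [615.3 290.9 212.2] rot [1.7998e+02 1.0000e-01 2.1570e+01] gap 54.7 q6 89.4
spin 0.001 then tool xyz m [-1.000e-04  2.000e-04  1.582e-01]
[616.5 290.9  21.5] 0.049909592579546795 [315.7, 222.8] 0.85
```

View pics/w3.png

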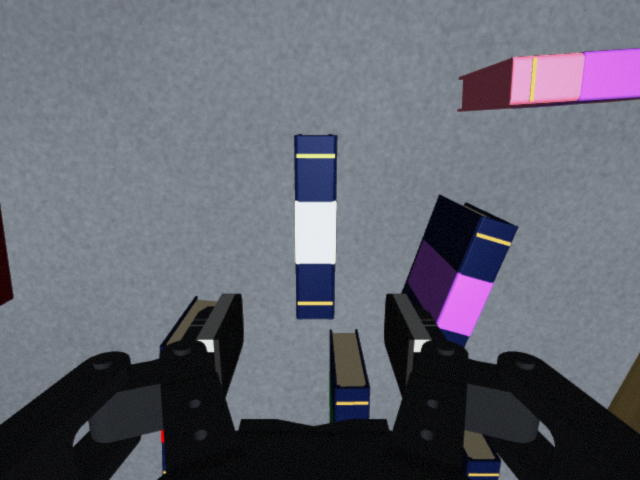

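White book centred at (316,232), aligned. Descend, grip, lift.

>>> carry_out(
  commands=[
    {"translation":[0,0,0.02],"jaw":0.055,"spin":0},
    {"translation":[0,0,0.03],"jaw":0.055,"spin":0},
    {"translation":[0,0,0.03],"jaw":0.055,"spin":0},
    {"translation":[0,0,0.03],"jaw":0.055,"spin":0},
    {"translation":[0,0,0.03],"jaw":0.055,"spin":0},
    {"translation":[0,0,0.018],"jaw":0.055,"spin":0},
    {"translation":[0,0,0],"jaw":0.055,"spin":0},
    {"translation":[0,0,0],"jaw":0.055,"spin":0},
  ],
)

```text
time: 13.93
tool_pos: [615.0, 289.5, 54.3]
tcp_rot: [180.0, 0.2, 21.4]
ft_force: [0.3, 0.6, 0.6]
finger_gap: 55.0
grip_force: 0.0
```

>>> carry_out(
  commands=[
    {"translation":[0,0,0],"jaw":0.03,"spin":0},
    {"translation":[0,0,0],"jaw":0.01,"spin":0},
    {"translation":[0,0,0],"jaw":0.01,"spin":0},
    {"translation":[0,0,0],"jaw":0.01,"spin":0},
    {"translation":[0,0,0],"jaw":0.01,"spin":0},
    {"translation":[0,0,0],"jaw":0.01,"spin":0},
    {"translation":[0,0,0],"jaw":0.01,"spin":0},
    {"translation":[0,0,0],"jaw":0.01,"spin":0},
  ],
)

```text
time: 14.6
tool_pos: [617.7, 291.4, 58.4]
tcp_rot: [180.0, -0.3, 21.5]
ft_force: [-0.7, -1.5, 7.4]
finger_gap: 27.6
grip_force: 41.0
```

>>> carry_out(
  commands=[
    {"translation":[0,0,-0.01],"jaw":0.01,"spin":0},
    {"translation":[0,0,-0.02],"jaw":0.01,"spin":0},
    {"translation":[0,0,-0.03],"jaw":0.01,"spin":0},
    {"translation":[0,0,-0.03],"jaw":0.01,"spin":0},
    {"translation":[0,0,-0.025],"jaw":0.01,"spin":0},
    {"translation":[0,0,-0.02],"jaw":0.01,"spin":0},
    {"translation":[0,0,-0.01],"jaw":0.01,"spin":0},
    {"translation":[0,0,0],"jaw":0.01,"spin":0},
  ],
)

```text
time: 15.27
tool_pos: [617.3, 291.8, 204.6]
tcp_rot: [-180.0, -0.3, 21.5]
ft_force: [0.3, 0.2, -1.5]
finger_gap: 27.4
grip_force: 39.8
```

```bash
python3 go.py 546.4,-280.9,195,6.5
```

```text
t 15.27 tcp [617.3 291.8 204.6] rot [-180.     -0.35   21.54] gap 27.4 q6 89.5
spin 0.262 then tool xyz m [-0.1353  0.561   0.0096]
```

>>> carry_out(
  commands=[
    {"translation":[0,0,0],"jaw":0.01,"spin":0.087},
    {"translation":[0,0,0],"jaw":0.01,"spin":0.087},
    {"translation":[0,0,0],"jaw":0.01,"spin":0.088},
    {"translation":[-0.004,0.016,0],"jaw":0.01,"spin":0},
    {"translation":[-0.008,0.032,0],"jaw":0.01,"spin":0},
    {"translation":[-0.008,0.033,0],"jaw":0.01,"spin":0},
    {"translation":[-0.008,0.033,0],"jaw":0.01,"spin":0},
    {"translation":[-0.008,0.033,0],"jaw":0.01,"spin":0},
  ],
)

```text
time: 15.93
tool_pos: [595.0, 139.6, 197.8]
tcp_rot: [180.0, 0.2, 6.6]
ft_force: [1.2, -1.1, -1.6]
finger_gap: 27.4
grip_force: 40.0
```

>>> carry_out(
  commands=[
    {"translation":[-0.008,0.033,0],"jaw":0.01,"spin":0},
    {"translation":[-0.008,0.033,0],"jaw":0.01,"spin":0},
    {"translation":[-0.008,0.033,0],"jaw":0.01,"spin":0},
    {"translation":[-0.008,0.033,0],"jaw":0.01,"spin":0},
    {"translation":[-0.008,0.033,0],"jaw":0.01,"spin":0},
    {"translation":[-0.008,0.033,0],"jaw":0.01,"spin":0},
    {"translation":[-0.008,0.033,0],"jaw":0.01,"spin":0},
    {"translation":[-0.008,0.033,0],"jaw":0.01,"spin":0},
  ],
)

```text
time: 16.6
tool_pos: [561.6, -129.8, 198.2]
tcp_rot: [-179.9, 0.2, 6.5]
ft_force: [0.9, 0.0, -2.4]
finger_gap: 27.8
grip_force: 40.0
```

>>> carry_out(
  commands=[
    {"translation":[-0.008,0.033,0],"jaw":0.01,"spin":0},
    {"translation":[-0.008,0.033,0],"jaw":0.01,"spin":0},
    {"translation":[-0.008,0.033,0],"jaw":0.01,"spin":0},
    {"translation":[-0.006,0.025,0],"jaw":0.01,"spin":0},
    {"translation":[-0.003,0.014,0],"jaw":0.01,"spin":0},
    {"translation":[0,0,0],"jaw":0.01,"spin":0},
    {"translation":[0,0,0],"jaw":0.01,"spin":0},
    {"translation":[0,0,0],"jaw":0.01,"spin":0},
  ],
)

```text
time: 17.27
tool_pos: [545.8, -268.2, 199.2]
tcp_rot: [-179.9, 0.1, 6.5]
ft_force: [-0.3, 0.3, -2.4]
finger_gap: 27.6
grip_force: 40.2
```

```bash
python3 go.py 546.4,-280.9,70,6.5
```

```text
t 17.27 tcp [ 545.8 -268.2  199.2] rot [-1.799e+02  6.000e-02  6.550e+00] gap 27.6 q6 52.4
spin 0.001 then tool xyz m [-0.0008  0.0127  0.1292]
```

>>> carry_out(
  commands=[
    {"translation":[0,0.006,0],"jaw":0.01,"spin":0},
    {"translation":[-0.001,0.0065,0.015],"jaw":0.01,"spin":0},
    {"translation":[0,0,0.03],"jaw":0.01,"spin":0},
    {"translation":[0,0,0.03],"jaw":0.01,"spin":0},
    {"translation":[0,0,0.025],"jaw":0.01,"spin":0},
    {"translation":[0,0,0.017],"jaw":0.01,"spin":0},
    {"translation":[0,0,0.009],"jaw":0.01,"spin":0},
    {"translation":[0,0,0],"jaw":0.01,"spin":0},
  ],
)

```text
time: 17.93
tool_pos: [545.1, -280.3, 71.5]
tcp_rot: [-179.8, 0.2, 6.6]
ft_force: [-0.4, 0.4, -2.9]
finger_gap: 27.4
grip_force: 40.1
```

>>> carry_out(
  commands=[
    {"translation":[0,0,0],"jaw":0.01,"spin":0},
    {"translation":[0,0,0],"jaw":0.01,"spin":0},
    {"translation":[0,0,0.001],"jaw":0.01,"spin":0},
    {"translation":[0,0,0.001],"jaw":0.01,"spin":0},
    {"translation":[0,0,0.001],"jaw":0.01,"spin":0},
    {"translation":[0,0,0.001],"jaw":0.01,"spin":0},
    {"translation":[0,0,0],"jaw":0.01,"spin":0},
    {"translation":[0,0,0],"jaw":0.01,"spin":0},
  ],
)

```text
time: 18.6
tool_pos: [546.3, -282.0, 70.2]
tcp_rot: [-180.0, 0.0, 6.5]
ft_force: [0.2, -1.0, -2.0]
finger_gap: 27.8
grip_force: 40.1
```

```bash
python3 go.py 546.4,-280.9,67.4,6.5
```

```text
t 18.6 tcp [ 546.3 -282.    70.2] rot [-1.7999e+02  1.0000e-02  6.5200e+00] gap 27.8 q6 51.4
spin 0.0 then tool xyz m [ 0.0003 -0.0011  0.0028]
```

Lower the last 3 mm, release, raise.

>>> carry_out(
  commands=[
    {"translation":[0,0,0.001],"jaw":0.01,"spin":0},
    {"translation":[0,0,0.001],"jaw":0.01,"spin":0},
    {"translation":[0,0,0.001],"jaw":0.01,"spin":0},
    {"translation":[0,0,0],"jaw":0.01,"spin":0},
    {"translation":[0,0,0],"jaw":0.034,"spin":0},
    {"translation":[0,0,0],"jaw":0.04,"spin":0},
    {"translation":[0,0,0],"jaw":0.045,"spin":0},
    {"translation":[0,0,0],"jaw":0.045,"spin":0},
  ],
)

```text
time: 19.27
tool_pos: [546.5, -282.1, 67.4]
tcp_rot: [180.0, -0.0, 6.5]
ft_force: [0.6, 0.3, 0.8]
finger_gap: 45.3
grip_force: 0.0
```

>>> carry_out(
  commands=[
    {"translation":[0,0,-0.01],"jaw":0.045,"spin":0},
    {"translation":[0,0,-0.025],"jaw":0.045,"spin":0},
    {"translation":[0,0,-0.035],"jaw":0.045,"spin":0},
    {"translation":[0,0,-0.035],"jaw":0.045,"spin":0},
    {"translation":[0,0,-0.03],"jaw":0.045,"spin":0},
    {"translation":[0,0,-0.015],"jaw":0.055,"spin":0},
    {"translation":[0,0,0],"jaw":0.055,"spin":0},
    {"translation":[0,0,0],"jaw":0.055,"spin":0},
  ],
)

```text
time: 19.93
tool_pos: [547.2, -282.5, 219.5]
tcp_rot: [179.9, -0.2, 6.5]
ft_force: [0.2, 0.6, -0.8]
finger_gap: 54.8
grip_force: 0.0
```

```bash
python3 go.py 433.1,335,215,17.8
python3 - <<'E'
from h import *
for n in('top','side'):
    p=r.snapshot(n)
    for t in('dict_white','bay_white','dict_yellow','bay_yellow','dict_red'):
        for d in r.landmark_of(p,t)[:1]: print(n,t,ground(p,d['xy'],(9 if t!='dict_red' else 0) if t[0]=='d' else 6).round(1),round(d['score'],2))
E
```

```text
t 19.93 tcp [ 547.2 -282.5  219.5] rot [ 1.7987e+02 -1.6000e-01  6.5200e+00] gap 54.8 q6 51.4
spin -0.197 then tool xyz m [ 0.0801 -0.6228  0.0045]
top bay_white [ 545.1 -275.5    6. ] 0.91
top dict_yellow [ 557.7 -360.8    9. ] 0.77
top bay_yellow [ 558.  -357.8    6. ] 0.66
top dict_red [432.7 336.1   0. ] 0.81
side dict_white [ 541.9 -277.4    9. ] 0.9
side bay_white [ 552.5 -272.8    6. ] 0.77
side dict_red [435.1 337.5   0. ] 0.63
```

>>> carry_out(
  commands=[
    {"translation":[0,0,0],"jaw":0.055,"spin":-0.098},
    {"translation":[0,0,0],"jaw":0.055,"spin":-0.099},
    {"translation":[0.0045,-0.0346,0],"jaw":0.055,"spin":0},
    {"translation":[0.0045,-0.0346,0],"jaw":0.055,"spin":0},
    {"translation":[0.0045,-0.0346,0],"jaw":0.055,"spin":0},
    {"translation":[0.0045,-0.0346,0],"jaw":0.055,"spin":0},
    {"translation":[0.0045,-0.0346,0],"jaw":0.055,"spin":0},
    {"translation":[0.0045,-0.0346,0],"jaw":0.055,"spin":0},
  ],
)

```text
time: 21.2
tool_pos: [508.1, -74.7, 217.4]
tcp_rot: [180.0, -0.0, 17.8]
ft_force: [1.1, -0.5, 1.0]
finger_gap: 54.9
grip_force: 0.0
```

>>> carry_out(
  commands=[
    {"translation":[0.0045,-0.0346,0],"jaw":0.055,"spin":0},
    {"translation":[0.0045,-0.0346,0],"jaw":0.055,"spin":0},
    {"translation":[0.0045,-0.0346,0],"jaw":0.055,"spin":0},
    {"translation":[0.0045,-0.0346,0],"jaw":0.055,"spin":0},
    {"translation":[0.0045,-0.0346,0],"jaw":0.055,"spin":0},
    {"translation":[0.0045,-0.0346,0],"jaw":0.055,"spin":0},
    {"translation":[0.0045,-0.0346,0],"jaw":0.055,"spin":0},
    {"translation":[0.0045,-0.0346,0],"jaw":0.055,"spin":0},
  ],
)

```text
time: 21.87
tool_pos: [457.7, 200.1, 217.6]
tcp_rot: [180.0, -0.0, 17.8]
ft_force: [0.1, -0.8, 1.0]
finger_gap: 54.8
grip_force: 0.0
```

>>> carry_out(
  commands=[
    {"translation":[0.0045,-0.0346,0],"jaw":0.055,"spin":0},
    {"translation":[0.0045,-0.0346,0],"jaw":0.055,"spin":0},
    {"translation":[0.0045,-0.0346,0],"jaw":0.055,"spin":0},
    {"translation":[0.0045,-0.0346,0],"jaw":0.055,"spin":0},
    {"translation":[0,0,0],"jaw":0.055,"spin":0},
    {"translation":[0,0,0],"jaw":0.055,"spin":0},
    {"translation":[0,0,0],"jaw":0.055,"spin":0},
    {"translation":[0,0,0],"jaw":0.055,"spin":0},
  ],
)

```text
time: 22.53
tool_pos: [433.3, 334.8, 217.3]
tcp_rot: [180.0, 0.0, 17.8]
ft_force: [-0.7, 0.5, 0.1]
finger_gap: 54.8
grip_force: 0.0
```

```bash
python3 go.py 433.1,335,54,17.8
python3 - <<'E'
from h import *
p=r.snapshot('wrist')
R=r.regions_of(p,'dict_red')
for d in R[:2]:
    g=ground(p,d['xy'],60);q,c=fit([p],[d['pixels'].astype(float)],[g[0],g[1],.31],(130,28,95));print(q.round(1),c,d['xy'],d['score'],np.median(p['pixels'][d['pixels']],0))
    x,y=map(int,d['xy']);print(p['pixels'][y,x])
E
```

```text
t 22.53 tcp [433.3 334.8 217.3] rot [179.98   0.    17.76] gap 54.8 q6 104.6
spin -0.001 then tool xyz m [-0.0002 -0.0002  0.1633]
[433.6 335.6  16.7] 0.04813424822283788 [317.1, 221.4] 0.69 [90. 40. 52.]
[ 32  33 240]
```

>>> carry_out(
  commands=[
    {"translation":[0,0,0.02],"jaw":0.055,"spin":0.015},
    {"translation":[0,0,0.03],"jaw":0.055,"spin":0},
    {"translation":[0,0,0.03],"jaw":0.055,"spin":0},
    {"translation":[0,0,0.03],"jaw":0.055,"spin":0},
    {"translation":[0,0,0.03],"jaw":0.055,"spin":0},
    {"translation":[0,0,0.02],"jaw":0.055,"spin":0},
    {"translation":[0,0,0.003],"jaw":0.055,"spin":0},
    {"translation":[0,0,0],"jaw":0.055,"spin":0},
  ],
)

```text
time: 23.3
tool_pos: [432.2, 334.3, 53.0]
tcp_rot: [179.9, 0.2, 16.9]
ft_force: [-0.3, -1.1, 0.7]
finger_gap: 54.9
grip_force: 0.0
```

>>> carry_out(
  commands=[
    {"translation":[0,0,0],"jaw":0.03,"spin":0},
    {"translation":[0,0,0],"jaw":0.01,"spin":0},
    {"translation":[0,0,0],"jaw":0.01,"spin":0},
    {"translation":[0,0,0],"jaw":0.01,"spin":0},
    {"translation":[0,0,0],"jaw":0.01,"spin":0},
    {"translation":[0,0,0],"jaw":0.01,"spin":0},
    {"translation":[0,0,0],"jaw":0.01,"spin":0},
    {"translation":[0,0,0],"jaw":0.01,"spin":0},
  ],
)

```text
time: 23.97
tool_pos: [434.7, 336.6, 56.8]
tcp_rot: [-180.0, -0.2, 16.9]
ft_force: [-0.9, -1.8, 6.7]
finger_gap: 27.2
grip_force: 44.2
```

>>> carry_out(
  commands=[
    {"translation":[0,0,-0.01],"jaw":0.01,"spin":0},
    {"translation":[0,0,-0.02],"jaw":0.01,"spin":0},
    {"translation":[0,0,-0.03],"jaw":0.01,"spin":0},
    {"translation":[0,0,-0.03],"jaw":0.01,"spin":0},
    {"translation":[0,0,-0.025],"jaw":0.01,"spin":0},
    {"translation":[0,0,-0.02],"jaw":0.01,"spin":0},
    {"translation":[0,0,-0.01],"jaw":0.01,"spin":0},
    {"translation":[0,0,0],"jaw":0.01,"spin":0},
  ],
)

```text
time: 24.63
tool_pos: [434.4, 336.7, 203.0]
tcp_rot: [-179.9, -0.3, 17.0]
ft_force: [0.5, -0.3, -2.6]
finger_gap: 27.4
grip_force: 43.1
```

```bash
python3 go.py 537.6,-203.4,200,6.5
```

```text
t 24.63 tcp [434.4 336.7 203. ] rot [-179.91   -0.31   16.95] gap 27.4 q6 105.5
spin 0.182 then tool xyz m [0.0414 0.5483 0.003 ]
```

>>> carry_out(
  commands=[
    {"translation":[0,0,0],"jaw":0.01,"spin":0.091},
    {"translation":[0,0,0],"jaw":0.01,"spin":0.091},
    {"translation":[0.0015,0.016,0],"jaw":0.01,"spin":0},
    {"translation":[0.0025,0.033,0],"jaw":0.01,"spin":0},
    {"translation":[0.0025,0.033,0],"jaw":0.01,"spin":0},
    {"translation":[0.0025,0.033,0],"jaw":0.01,"spin":0},
    {"translation":[0.0025,0.033,0],"jaw":0.01,"spin":0},
    {"translation":[0.0025,0.033,0],"jaw":0.01,"spin":0},
  ],
)

```text
time: 25.3
tool_pos: [466.4, 155.9, 197.3]
tcp_rot: [180.0, 0.2, 6.5]
ft_force: [0.1, 1.0, -3.3]
finger_gap: 27.8
grip_force: 43.0
```

>>> carry_out(
  commands=[
    {"translation":[0.0025,0.033,0],"jaw":0.01,"spin":0},
    {"translation":[0.0025,0.033,0],"jaw":0.01,"spin":0},
    {"translation":[0.0025,0.033,0],"jaw":0.01,"spin":0},
    {"translation":[0.0025,0.033,0],"jaw":0.01,"spin":0},
    {"translation":[0.0025,0.033,0],"jaw":0.01,"spin":0},
    {"translation":[0.0025,0.033,0],"jaw":0.01,"spin":0},
    {"translation":[0.0025,0.033,0],"jaw":0.01,"spin":0},
    {"translation":[0.0025,0.033,0],"jaw":0.01,"spin":0},
  ],
)

```text
time: 25.97
tool_pos: [516.3, -103.9, 197.3]
tcp_rot: [-179.9, 0.1, 6.5]
ft_force: [0.6, 1.4, -1.9]
finger_gap: 27.7
grip_force: 43.0
```

>>> carry_out(
  commands=[
    {"translation":[0.0025,0.033,0],"jaw":0.01,"spin":0},
    {"translation":[0.0025,0.033,0],"jaw":0.01,"spin":0},
    {"translation":[0.002,0.024,0],"jaw":0.01,"spin":0},
    {"translation":[0.001,0.013,0],"jaw":0.01,"spin":0},
    {"translation":[0,0,0],"jaw":0.01,"spin":0},
    {"translation":[0,0,0],"jaw":0.01,"spin":0},
    {"translation":[0,0,0],"jaw":0.01,"spin":0},
    {"translation":[0,0,0],"jaw":0.01,"spin":0},
  ],
)

```text
time: 26.63
tool_pos: [536.8, -202.5, 198.8]
tcp_rot: [-180.0, 0.0, 6.6]
ft_force: [-0.7, -1.1, -2.0]
finger_gap: 27.7
grip_force: 43.1
```

```bash
python3 go.py 537.6,-203.4,69,6.5
```

```text
t 26.63 tcp [ 536.8 -202.5  198.8] rot [-1.7995e+02  4.0000e-02  6.6000e+00] gap 27.7 q6 57.6
spin 0.002 then tool xyz m [0.0007 0.0009 0.1298]
```

>>> carry_out(
  commands=[
    {"translation":[0.0005,0.001,0],"jaw":0.01,"spin":0},
    {"translation":[0,0,0.015],"jaw":0.01,"spin":0},
    {"translation":[0,0,0.03],"jaw":0.01,"spin":0},
    {"translation":[0,0,0.03],"jaw":0.01,"spin":0},
    {"translation":[0,0,0.025],"jaw":0.01,"spin":0},
    {"translation":[0,0,0.017],"jaw":0.01,"spin":0},
    {"translation":[0,0,0.01],"jaw":0.01,"spin":0},
    {"translation":[0,0,0],"jaw":0.01,"spin":0},
  ],
)

```text
time: 27.3
tool_pos: [536.0, -203.4, 69.7]
tcp_rot: [-179.9, 0.2, 6.6]
ft_force: [-0.5, 0.2, -2.9]
finger_gap: 27.8
grip_force: 43.0
```

>>> carry_out(
  commands=[
    {"translation":[0,0,0],"jaw":0.01,"spin":0},
    {"translation":[0,0,0],"jaw":0.01,"spin":0},
    {"translation":[0,0,0.001],"jaw":0.01,"spin":0},
    {"translation":[0,0,0.001],"jaw":0.01,"spin":0},
    {"translation":[0,0,0.001],"jaw":0.01,"spin":0},
    {"translation":[0,0,0],"jaw":0.01,"spin":0},
    {"translation":[0,0,0],"jaw":0.01,"spin":0},
    {"translation":[0,0,0],"jaw":0.01,"spin":0},
  ],
)

```text
time: 27.97
tool_pos: [537.6, -205.0, 69.4]
tcp_rot: [180.0, -0.0, 6.5]
ft_force: [1.0, -0.6, -2.4]
finger_gap: 27.4
grip_force: 43.0
```

```bash
python3 go.py 537.6,-203.4,65.8,6.5
```

```text
t 27.97 tcp [ 537.6 -205.    69.4] rot [180.    -0.     6.52] gap 27.4 q6 57.5
spin 0.0 then tool xyz m [ 0.0002 -0.0015  0.0036]
```

>>> carry_out(
  commands=[
    {"translation":[0,0,0.001],"jaw":0.01,"spin":0},
    {"translation":[0,0,0.001],"jaw":0.01,"spin":0},
    {"translation":[0,0,0.0015],"jaw":0.01,"spin":0},
    {"translation":[0,0,0],"jaw":0.01,"spin":0},
    {"translation":[0,0,0],"jaw":0.034,"spin":0},
    {"translation":[0,0,0],"jaw":0.04,"spin":0},
    {"translation":[0,0,0],"jaw":0.045,"spin":0},
    {"translation":[0,0,0],"jaw":0.045,"spin":0},
  ],
)

```text
time: 28.63
tool_pos: [537.7, -204.9, 65.9]
tcp_rot: [180.0, -0.0, 6.5]
ft_force: [-0.6, 0.9, 0.2]
finger_gap: 45.1
grip_force: 0.0
```

>>> carry_out(
  commands=[
    {"translation":[0,0,-0.01],"jaw":0.045,"spin":0},
    {"translation":[0,0,-0.025],"jaw":0.045,"spin":0},
    {"translation":[0,0,-0.035],"jaw":0.045,"spin":0},
    {"translation":[0,0,-0.035],"jaw":0.045,"spin":0},
    {"translation":[0,0,-0.03],"jaw":0.045,"spin":0},
    {"translation":[0,0,-0.015],"jaw":0.055,"spin":0},
    {"translation":[0,0,0],"jaw":0.055,"spin":0},
    {"translation":[0,0,0],"jaw":0.055,"spin":0},
  ],
)

```text
time: 29.3
tool_pos: [538.4, -205.3, 217.9]
tcp_rot: [179.9, -0.2, 6.5]
ft_force: [0.0, -0.5, -0.8]
finger_gap: 55.2
grip_force: 0.0
```

```bash
python3 go.py 451.5,193.5,215,23.5
```

```text
t 29.3 tcp [ 538.4 -205.3  217.9] rot [ 1.7989e+02 -1.7000e-01  6.5200e+00] gap 55.2 q6 57.5
spin -0.296 then tool xyz m [ 0.0793 -0.4004  0.0029]
```

>>> carry_out(
  commands=[
    {"translation":[0,0,0],"jaw":0.055,"spin":-0.099},
    {"translation":[0,0,0],"jaw":0.055,"spin":-0.099},
    {"translation":[0,0,0],"jaw":0.055,"spin":-0.098},
    {"translation":[0.0072,-0.0364,0],"jaw":0.055,"spin":0},
    {"translation":[0.0072,-0.0364,0],"jaw":0.055,"spin":0},
    {"translation":[0.0072,-0.0364,0],"jaw":0.055,"spin":0},
    {"translation":[0.0072,-0.0364,0],"jaw":0.055,"spin":0},
    {"translation":[0.0072,-0.0364,0],"jaw":0.055,"spin":0},
  ],
)

```text
time: 29.97
tool_pos: [496.4, -22.1, 213.9]
tcp_rot: [-179.9, 0.1, 23.4]
ft_force: [0.1, 1.2, -0.1]
finger_gap: 54.9
grip_force: 0.0
```

>>> carry_out(
  commands=[
    {"translation":[0.0072,-0.0364,0],"jaw":0.055,"spin":0},
    {"translation":[0.0072,-0.0364,0],"jaw":0.055,"spin":0},
    {"translation":[0.0072,-0.0364,0],"jaw":0.055,"spin":0},
    {"translation":[0.0072,-0.0364,0],"jaw":0.055,"spin":0},
    {"translation":[0.0072,-0.0364,0],"jaw":0.055,"spin":0},
    {"translation":[0.0072,-0.0364,0],"jaw":0.055,"spin":0},
    {"translation":[0,0,0],"jaw":0.055,"spin":0},
    {"translation":[0,0,0],"jaw":0.055,"spin":0},
  ],
)

```text
time: 30.63
tool_pos: [449.1, 195.3, 214.2]
tcp_rot: [-180.0, 0.2, 23.7]
ft_force: [0.4, -0.4, -0.8]
finger_gap: 55.3
grip_force: 0.0
```

>>> carry_out(
  commands=[
    {"translation":[0,0,0],"jaw":0.055,"spin":0},
    {"translation":[0,0,0],"jaw":0.055,"spin":0},
    {"translation":[0,0,0],"jaw":0.055,"spin":0},
    {"translation":[0,0,0],"jaw":0.055,"spin":0},
    {"translation":[0,0,0],"jaw":0.055,"spin":0},
    {"translation":[0,0,0],"jaw":0.055,"spin":0},
    {"translation":[0,0,0],"jaw":0.055,"spin":0},
    {"translation":[0,0,0],"jaw":0.055,"spin":0},
  ],
)

```text
time: 31.3
tool_pos: [450.8, 193.7, 215.9]
tcp_rot: [-180.0, -0.0, 23.5]
ft_force: [-0.2, 0.1, 0.0]
finger_gap: 55.2
grip_force: 0.0
```

```bash
python3 go.py 451.5,193.5,54,23.5
python3 - <<'E'
from h import *
p=r.snapshot('wrist')
R=r.regions_of(p,'dict_green')
for d in R[:2]:
    g=ground(p,d['xy'],60);q,c=fit([p],[d['pixels'].astype(float)],[g[0],g[1],.41],(130,28,95));print(q.round(1),c,d['xy'],d['score'])
    x,y=map(int,d['xy']);print(p['pixels'][y,x])
E
```

```text
t 31.3 tcp [450.8 193.7 215.9] rot [-1.800e+02 -1.000e-02  2.346e+01] gap 55.2 q6 83.8
spin -0.001 then tool xyz m [0.0005 0.0005 0.1619]
[451.5 194.   22.2] 0.048192064646981524 [311.5, 220.1] 0.62
[ 68 211  19]
```

>>> carry_out(
  commands=[
    {"translation":[0,0,0.02],"jaw":0.055,"spin":0.012},
    {"translation":[0,0,0.03],"jaw":0.055,"spin":0},
    {"translation":[0,0,0.03],"jaw":0.055,"spin":0},
    {"translation":[0,0,0.03],"jaw":0.055,"spin":0},
    {"translation":[0,0,0.03],"jaw":0.055,"spin":0},
    {"translation":[0,0,0.02],"jaw":0.055,"spin":0},
    {"translation":[0,0,0.002],"jaw":0.055,"spin":0},
    {"translation":[0,0,0],"jaw":0.055,"spin":0},
  ],
)

```text
time: 32.07
tool_pos: [449.4, 193.6, 52.6]
tcp_rot: [-180.0, 0.2, 22.8]
ft_force: [0.3, 0.2, 0.6]
finger_gap: 55.2
grip_force: 0.0
```

>>> carry_out(
  commands=[
    {"translation":[0,0,0],"jaw":0.03,"spin":0},
    {"translation":[0,0,0],"jaw":0.01,"spin":0},
    {"translation":[0,0,0],"jaw":0.01,"spin":0},
    {"translation":[0,0,0],"jaw":0.01,"spin":0},
    {"translation":[0,0,0],"jaw":0.01,"spin":0},
    {"translation":[0,0,0],"jaw":0.01,"spin":0},
    {"translation":[0,0,0],"jaw":0.01,"spin":0},
    {"translation":[0,0,0],"jaw":0.01,"spin":0},
  ],
)

```text
time: 32.73
tool_pos: [452.5, 194.5, 56.1]
tcp_rot: [180.0, -0.2, 22.8]
ft_force: [-0.9, 0.2, 7.5]
finger_gap: 27.5
grip_force: 41.6
```

>>> carry_out(
  commands=[
    {"translation":[0,0,-0.01],"jaw":0.01,"spin":0},
    {"translation":[0,0,-0.02],"jaw":0.01,"spin":0},
    {"translation":[0,0,-0.03],"jaw":0.01,"spin":0},
    {"translation":[0,0,-0.03],"jaw":0.01,"spin":0},
    {"translation":[0,0,-0.025],"jaw":0.01,"spin":0},
    {"translation":[0,0,-0.02],"jaw":0.01,"spin":0},
    {"translation":[0,0,-0.01],"jaw":0.01,"spin":0},
    {"translation":[0,0,0],"jaw":0.01,"spin":0},
  ],
)

```text
time: 33.4
tool_pos: [452.2, 194.4, 202.2]
tcp_rot: [180.0, -0.3, 22.8]
ft_force: [0.3, 0.2, -2.1]
finger_gap: 27.5
grip_force: 40.6
```

```bash
python3 go.py 528.8,-126.5,198,6.5
```

```text
t 33.4 tcp [452.2 194.4 202.2] rot [179.97  -0.3   22.79] gap 27.5 q6 84.5
spin 0.284 then tool xyz m [0.0398 0.3275 0.0042]
```

>>> carry_out(
  commands=[
    {"translation":[0,0,0],"jaw":0.01,"spin":0.095},
    {"translation":[0,0,0],"jaw":0.01,"spin":0.095},
    {"translation":[0,0,0],"jaw":0.01,"spin":0.094},
    {"translation":[0.002,0.014,0],"jaw":0.01,"spin":0},
    {"translation":[0.0035,0.03,0],"jaw":0.01,"spin":0},
    {"translation":[0.0035,0.03,0],"jaw":0.01,"spin":0},
    {"translation":[0.0035,0.03,0],"jaw":0.01,"spin":0},
    {"translation":[0.0035,0.03,0],"jaw":0.01,"spin":0},
  ],
)

```text
time: 34.07
tool_pos: [480.8, 61.4, 196.8]
tcp_rot: [-180.0, 0.2, 6.6]
ft_force: [0.7, 0.5, -2.9]
finger_gap: 27.5
grip_force: 40.5
```

>>> carry_out(
  commands=[
    {"translation":[0.0035,0.03,0],"jaw":0.01,"spin":0},
    {"translation":[0.0035,0.03,0],"jaw":0.01,"spin":0},
    {"translation":[0.0035,0.03,0],"jaw":0.01,"spin":0},
    {"translation":[0.0035,0.03,0],"jaw":0.01,"spin":0},
    {"translation":[0.0035,0.03,0],"jaw":0.01,"spin":0},
    {"translation":[0.0035,0.027,0],"jaw":0.01,"spin":0},
    {"translation":[0.002,0.0155,0],"jaw":0.01,"spin":0},
    {"translation":[0,0,0],"jaw":0.01,"spin":0},
  ],
)

```text
time: 34.73
tool_pos: [526.0, -128.7, 197.0]
tcp_rot: [-180.0, 0.1, 6.3]
ft_force: [1.0, -1.1, -2.9]
finger_gap: 27.1
grip_force: 40.6
```

>>> carry_out(
  commands=[
    {"translation":[0,0,0],"jaw":0.01,"spin":0},
    {"translation":[0,0,0],"jaw":0.01,"spin":0},
    {"translation":[0,0,0],"jaw":0.01,"spin":0},
    {"translation":[0,0,0],"jaw":0.01,"spin":0},
    {"translation":[0,0,0],"jaw":0.01,"spin":0},
    {"translation":[0,0,0],"jaw":0.01,"spin":0},
    {"translation":[0,0,0],"jaw":0.01,"spin":0},
    {"translation":[0,0,0],"jaw":0.01,"spin":0},
  ],
)

```text
time: 35.4
tool_pos: [526.6, -125.8, 198.9]
tcp_rot: [180.0, -0.0, 6.5]
ft_force: [-0.1, -0.3, -2.2]
finger_gap: 27.6
grip_force: 40.6
```

```bash
python3 go.py 528.8,-126,69,6.5
```

```text
t 35.4 tcp [ 526.6 -125.8  198.9] rot [ 1.80e+02 -1.00e-02  6.54e+00] gap 27.6 q6 64.6
spin 0.001 then tool xyz m [0.0022 0.0004 0.1299]
```

>>> carry_out(
  commands=[
    {"translation":[0.002,0,0],"jaw":0.01,"spin":0},
    {"translation":[0,0,0.015],"jaw":0.01,"spin":0},
    {"translation":[0,0,0.03],"jaw":0.01,"spin":0},
    {"translation":[0,0,0.03],"jaw":0.01,"spin":0},
    {"translation":[0,0,0.025],"jaw":0.01,"spin":0},
    {"translation":[0,0,0.017],"jaw":0.01,"spin":0},
    {"translation":[0,0,0.01],"jaw":0.01,"spin":0},
    {"translation":[0,0,0],"jaw":0.01,"spin":0},
  ],
)

```text
time: 36.07
tool_pos: [526.7, -125.2, 69.1]
tcp_rot: [-179.9, 0.2, 6.5]
ft_force: [0.2, 0.0, -2.2]
finger_gap: 27.9
grip_force: 40.5
```

>>> carry_out(
  commands=[
    {"translation":[0,0,0],"jaw":0.01,"spin":0},
    {"translation":[0,0,0],"jaw":0.01,"spin":0},
    {"translation":[0,0,0.001],"jaw":0.01,"spin":0},
    {"translation":[0,0,0.001],"jaw":0.01,"spin":0},
    {"translation":[0,0,0.001],"jaw":0.01,"spin":0},
    {"translation":[0,0,0],"jaw":0.01,"spin":0},
    {"translation":[0,0,0],"jaw":0.01,"spin":0},
    {"translation":[0,0,0],"jaw":0.01,"spin":0},
  ],
)

```text
time: 36.73
tool_pos: [528.6, -125.8, 68.9]
tcp_rot: [180.0, -0.0, 6.5]
ft_force: [0.1, -0.6, -2.3]
finger_gap: 27.6
grip_force: 40.5
```

```bash
python3 go.py 528.8,-126,65.1,6.5
```

```text
t 36.73 tcp [ 528.6 -125.8   68.9] rot [ 1.80e+02 -1.00e-02  6.52e+00] gap 27.6 q6 64.7
spin 0.0 then tool xyz m [0.0002 0.0002 0.0038]
```

>>> carry_out(
  commands=[
    {"translation":[0,0,0.001],"jaw":0.01,"spin":0},
    {"translation":[0,0,0.0015],"jaw":0.01,"spin":0},
    {"translation":[0,0,0.001],"jaw":0.01,"spin":0},
    {"translation":[0,0,0],"jaw":0.01,"spin":0},
    {"translation":[0,0,0],"jaw":0.034,"spin":0},
    {"translation":[0,0,0],"jaw":0.04,"spin":0},
    {"translation":[0,0,0],"jaw":0.045,"spin":0},
    {"translation":[0,0,0],"jaw":0.045,"spin":0},
  ],
)

```text
time: 37.4
tool_pos: [528.7, -125.9, 65.5]
tcp_rot: [180.0, -0.0, 6.5]
ft_force: [0.2, 0.1, -0.4]
finger_gap: 45.2
grip_force: 0.0
```

>>> carry_out(
  commands=[
    {"translation":[0,0,-0.01],"jaw":0.045,"spin":0},
    {"translation":[0,0,-0.025],"jaw":0.045,"spin":0},
    {"translation":[0,0,-0.035],"jaw":0.045,"spin":0},
    {"translation":[0,0,-0.035],"jaw":0.045,"spin":0},
    {"translation":[0,0,-0.03],"jaw":0.045,"spin":0},
    {"translation":[0,0,-0.035],"jaw":0.055,"spin":0},
    {"translation":[0,0,-0.03],"jaw":0.055,"spin":0},
    {"translation":[0,0,0],"jaw":0.055,"spin":0},
  ],
)

```text
time: 38.07
tool_pos: [531.5, -126.8, 274.6]
tcp_rot: [179.7, -0.6, 6.5]
ft_force: [1.4, -0.3, 1.0]
finger_gap: 55.1
grip_force: 0.0
```

>>> carry_out(
  commands=[
    {"translation":[-0.03,0,0],"jaw":0.055,"spin":0},
    {"translation":[-0.03,0,0],"jaw":0.055,"spin":0},
    {"translation":[-0.03,0,0],"jaw":0.055,"spin":0},
    {"translation":[-0.03,0,0],"jaw":0.055,"spin":0},
    {"translation":[0,0,0],"jaw":0.055,"spin":0},
    {"translation":[0,0,0],"jaw":0.055,"spin":0},
    {"translation":[0,0,0],"jaw":0.055,"spin":0},
    {"translation":[0,0,0],"jaw":0.055,"spin":0},
  ],
)

```text
time: 38.73
tool_pos: [410.1, -139.5, 265.7]
tcp_rot: [180.0, -0.0, 6.5]
ft_force: [0.0, -0.2, 0.1]
finger_gap: 55.1
grip_force: 0.0
```

Run:
```python
from h import *
s=r.sense();print(s['time'],s['tool_pos'])
p=r.snapshot('side');q=r.snapshot('top');w=r.snapshot('wrist')
a=cv2.resize(p['pixels'][90:270,200:440],(400,300));b=cv2.resize(q['pixels'][150:360,80:560],(800,300));c=cv2.resize(w['pixels'],(400,300))
cv2.imwrite('pics/end.png',np.vstack([b,np.hstack([a,c])]))
for t,x in(('white',(546.4,-280.9)),('red',(537.6,-203.4)),('green',(528.8,-125.9)),('yellow',(555.3,-358.4)))*1:
    for n,k in(('top',q),('side',p)):
        for d in r.regions_of(k,'dict_'+t)[:1]:
            print(t,n,[v.round(1) if hasattr(v,'round') else v for v in fit([k],[d['pixels'].astype(float)],[*x,.113],(130,28,95),9)])
for n,k in(('top',q),('side',p)):
  for t,x in(('other_lilac',(604,170)),('other_plain',(426,65))):
    for d in r.landmark_of(k,t): print(t,n,ground(k,d['xy'],0).round(1),d['score'])
```

```text
38.7333 [ 410.05803358 -139.45895687  265.73591838]
white side [array([ 539.6, -442.7,   92.7]), np.float64(1.3)]
red top [array([ 576.8, -187.4,  -36.4]), np.float64(2.1)]
red side [array([ 2294.8, -1570.9,   130.4]), np.float64(1.0)]
green top [array([ 526.5, -125.9,    5.5]), np.float64(0.1)]
green side [array([ 528.5, -157.5,   14.1]), np.float64(0.3)]
yellow side [array([ 569.7, -535.6,   93.5]), np.float64(1.4)]
other_lilac top [777.3 153.9   0. ] 0.76
other_lilac top [273.8 234.9   0. ] 0.76
other_plain top [423.4  58.9   0. ] 0.57
other_lilac side [270.6 235.9   0. ] 0.89
other_lilac side [778.5 149.4   0. ] 0.82
other_lilac side [604.1 168.6   0. ] 0.62
other_plain side [428.5  70.4   0. ] 0.84
```

View pics/end.png

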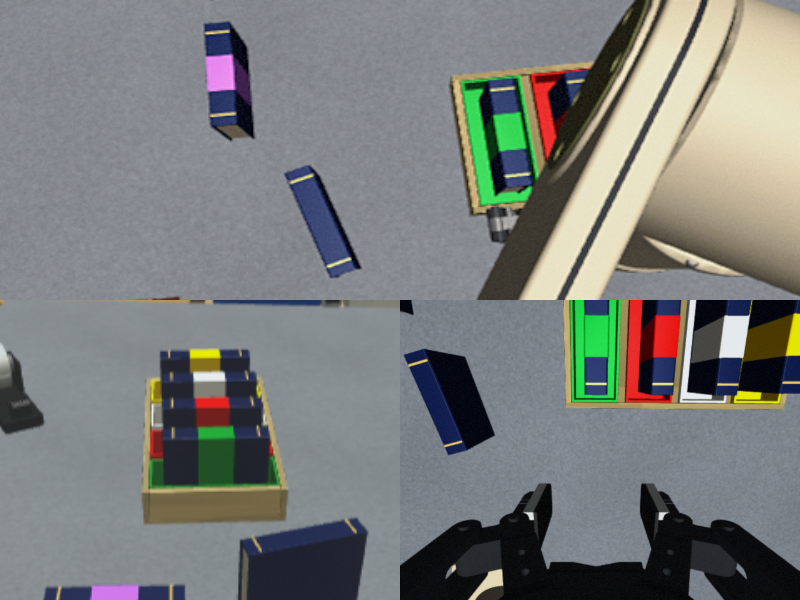

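All four books stand upright in their own bays, in the side view from back to front: yellow (205,360), white (210,385), red (212,410), green (216,455). Lilac and plain are where they started, and the arm is clear.

```bash
python3 -c "
from bench import r
print(r.hand_in())"
```

```text
the job is handed in; nothing more can be done
None
```

The job is handed in: the last pictures show the red, yellow, green and white dictionaries upright, each in the bay of its own colour, and the lilac and plain books where they started; hand-in returned no verdict.

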